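# Unlock the stall's cash box and hold the key turned

## Robot

A 6-joint arm with a two-finger parallel gripper is mounted at the origin on the work surface. World frame = base frame: x ahead of the robot, y to its left, z up, the work surface at z = 0. Lengths are in m, angles in rad, forces in N, time in s.
With the tool pointing down it reaches from about 0.3 to 0.85 m from the base axis. Payload 5.4 kg.
Tool frame: the origin (TCP) lies at the very end of the fingers, on their centre line; the grasp point (between the pads) lies 19 mm behind it; z points along the fingers, y is the line along which they close (so a half turn about z gives the same grasp; the last joint's range is limited). The gripper opens to 85 mm and grips with 20 to 120 N. Pads are 22 mm wide; open, the fingers measure 114 mm over their backs; the gripper's body (76 mm by 85 mm) begins 54 mm behind the grasp point. The pads swing forward as they close: fully open they stand 13 mm farther back than shut.
Start: joints at [1.049, 0.158, 1.597, -0, 1.386, -0.21], TCP at [0.176, 0.547, 0.231] pointing down, gripper open.
Joint ranges: [-2.91, 2.91], [-0.94, 2.29], [0.18, 2.7], [-1.29, 4.43], [0.17, 2.64], [-3, 3]. Speed limits (rad/s): [2.57, 2.57, 3.14, 3.14, 3.14, 3.14].

## Interface

Orientations are given as a rotation vector (axis times angle).
In Python, from bench import arm gives the robot as it stands.
- The arm moves only by the shell command python3 -m inch 'ROWS' [FORCE]. ROWS is JSON, a list of rows, each a list of 5 numbers: the shift along the tool's x, y, z each as a share of 300 mm, from -1 to 1, then the turn about the tool's z as a share of 45 degrees, from -1 to 1, then the opening, from 0 (shut) to 1 (fully open). A call has 1 to 5 rows; each row shifts and turns the commanded pose from where the row before left it, along the tool's axes as they then stand; what a row does not reach is not made up. A row lasts 1/8 s, in which the tool goes at most 62.5 mm and 10.7 degrees, less where a joint would pass 70% of its speed; a pose out of reach is approached as far as the arm can. A call with a number of a shift or a turn outside -1 to 1 is refused whole. A call with a gripper value outside its range is refused whole. The fingers move at their own pace and stop on an object; FORCE is the grip in N (left out, the last holds). Time passes only in rows, so rows that do not move let the fingers close. It gives the time, the measured TCP pose, the force, the opening and the grip force at its end, in the units of the state.
- arm.state(): the state, without advancing time (a new reading comes with each control period).
- arm.read_camera(name): name is "scene" or "top"; returns the picture (480x640x3 uint8, red, green, blue); there is no depth.
- arm.camera_params(name): a dict with "fx", "fy", "cx", "cy" (pixels), "R" (3x3) and "t" (3): a world point X has camera coordinates R X + t. Camera axes: x right, y down, z forward; pixel columns grow to the right and rows downward; lengths in m; the calibration is good to about 2 mm. A picture is of the moment at which its call begins. camera_params takes no time and is no camera call.
- arm.job_done(): hands the job in; it is judged then, once.
The state is a dict: "time": time; "joint_pos": joint angles; "joint_velocities": joint speeds; "joint_torque": joint torques, N m; "position": TCP position; "eef_rot": TCP orientation; "wrist_force": force on the tool from outside, world axes, zero at the start; "ft_torque": the same for the moment, N m; "finger_gap": finger opening in m; "grasp_force": force on a finger pad.
Only numpy, scipy, OpenCV 4.12 (cv2) and the standard library are available. Lean on these libraries where they do the work, as an engineer would, in place of code of your own. Each camera call takes 0.05 s, during which the arm holds its last target. There are 200 camera calls.

## Task

Clear the heel of cheese off the lid of the cash box into the steel scrap bin. Then take the key standing in the wooden block, insert it fully into the lock on the lid, wiggling it past the sticky pins, turn it a quarter turn clockwise (seen from above) and keep holding it turned: the lock is sprung, so finish with the key still gripped in the turned lock. Leave the cheeses and the jar alone.

Things in the scene. Friction and masses are not known exactly. Their poses are not given: they have to be found in the camera images.
- cashbox: Grey steel cash box, fixed to the counter, 200 (x) x 260 (y) x 80 mm high, flat lid. Origin: centre of its underside; x and y along its sides, z up.
- keyhole (a point): Mouth of the keyway, flush with the lid's top, 60 mm towards the box's -y side from the lid's middle; axes as the box. The lock is a round brass plug 31 mm wide in a thin dark ring. At rest its slot runs along the box's x: 11.5 (x) x 5.5 mm (y), mouth chamfered 2.5 mm, 32 mm deep, straight down.
- lock_pins (a point): Point on the lock's axis 13 mm below the lid's top, between two sprung sticky pins, 9 and 16 mm down, in the slot's two narrow ends. A straight push jams on them (20 to 45 N); twisting the key to and fro by about 5 degrees while easing it down some 2 mm at a time needs under 20 N. The slot has about 9 degrees of play round the blade, so turn the key a little past 90 degrees.
- plug (a joint): Turning of the lock's plug, rad: 0 at rest (slot along the box's x), grows clockwise seen from above to a stop at 1.57. A spring (about 0.07 N m at the stop) turns it back to 0 when let go.
- key: The key. Origin on its axis at the underside of its round steel collar (22 mm wide, 5 mm high), which rests on the lid when the key is fully home. z up along the key from blade to bow, x across the blade's width. Blade 10 mm (x) x 4 mm (y), 26 mm long with a round nose; symmetrical, so it fits either way round. It starts upright in the block, collar on the block's top; 50 g.
- key_bow (a point): Centre of the key's black bow, a flat block 32 mm (x) x 10 mm (y) x 34 mm (z), 29 mm above the collar's underside; grip it across its 10 mm thickness. Axes as the key.
- key_tip (a point): Lower end of the key's blade, 26 mm below the collar's underside. Axes as the key.
- keyblock: Wooden block, fixed, 90 (x) x 70 (y) x 40 mm high, with one slot in the middle of its top where the key stands; the slot (11.5 x 5.5 mm, 32 mm deep) runs along its x. Origin: centre of its underside.
- heel: The heel of cheese: hard leftover block with rind along one side, 52 mm (x) x 30 mm (y) x 30 mm high, about 50 g. It starts flat on the cash box lid. Origin: centre of its underside.
- heel_center (a point): Centre of the heel, half-way up. Axes as the heel.
- bin_rim (a point): Centre of the open mouth of the square steel scrap bin, 100 mm above the counter; bin fixed, 162 x 162 mm outside, walls and floor 4 to 5 mm thick; axes along its sides.
- cheese_a: Bystander: pale cheese wheel, 100 mm wide, 45 mm high. Origin: centre of its underside.
- cheese_b: Bystander: orange cheese wheel, 100 mm wide, 50 mm high. Origin: centre of its underside.
- jar: Bystander: glass jar with steel cap, 64 mm wide, 85 mm high. Origin: centre of its underside.

How it is judged:
By the outcome, as a careful person would: the job done as asked, in the order asked, and still so for the second after the job is handed in, while the arm keeps its last pose, push and grip.
It also fails if it takes over 67 s, if anything falls off the work surface, if the arm or the gripper's body presses on something with over 40 N, if the wrist force passes 120 N, or if a joint passes its speed limit or range.

## Working session

There is one attempt and no reset: what is moved stays moved. The work goes in short steps, Python scripts to look and compute and a shell command to move; the robot and the scene stay as the last step left them, time stands still between calls to the robot, and variables do not carry over. Pictures are saved under pics/ and viewed, at most 10 in all, crops included, and the job is handed in when it is done.

```bash
ls; mkdir -p pics; python3 - <<'E'
from bench import arm
import cv2
for n in("top","scene"):
    p=arm.camera_params(n); print(n,p)
    cv2.imwrite(f"pics/{n}0.png",arm.read_camera(n)[:,:,::-1])
print(arm.state())
E
```

```text
pics
top {'fx': 482.1946957684351, 'fy': 482.1946957684351, 'cx': 316.2325996106572, 'cy': 237.87218129220554, 'R': array([[-0.01456807, -0.99978773, -0.01456911],
       [-0.99805603,  0.01542278, -0.0603846 ],
       [ 0.06059648,  0.0136611 , -0.99806886]]), 't': array([0.03688289, 0.61103023, 0.92314108])}
scene {'fx': 495.625858484968, 'fy': 495.625858484968, 'cx': 318.8940037762857, 'cy': 238.28914263061864, 'R': array([[ 0.72578462,  0.68791859, -0.00216797],
       [ 0.52094062, -0.55166824, -0.65137011],
       [-0.44928561,  0.47162502, -0.75875706]]), 't': array([-0.46168568, -0.24942766,  1.3917178 ])}
{'time': 0.1, 'joint_pos': array([ 1.04889546e+00,  1.59031700e-01,  1.59812653e+00, -2.52494420e-06,
        1.38623814e+00, -2.10117052e-01]), 'joint_velocities': array([-0.00114838, -0.00241927, -0.00235779,  0.00103623,  0.00182768,
       -0.00053672]), 'joint_torque': array([-2.69805660e-04, -3.96992147e+01, -3.32337427e+01, -2.81077191e-04,
        4.21456236e-03, -4.68137742e-06]), 'position': array([0.17612835, 0.54676912, 0.23037959]), 'eef_rot': array([-4.87666843e-01, -3.10285955e+00,  2.64645814e-03]), 'wrist_force': array([-0.39126779, -0.62263037,  0.09511928]), 'ft_torque': array([-0.0318574 ,  0.01671473,  0.00993628]), 'grasp_force': 0.0, 'finger_gap': 0.08548494120179581}
```

View pics/top0.png

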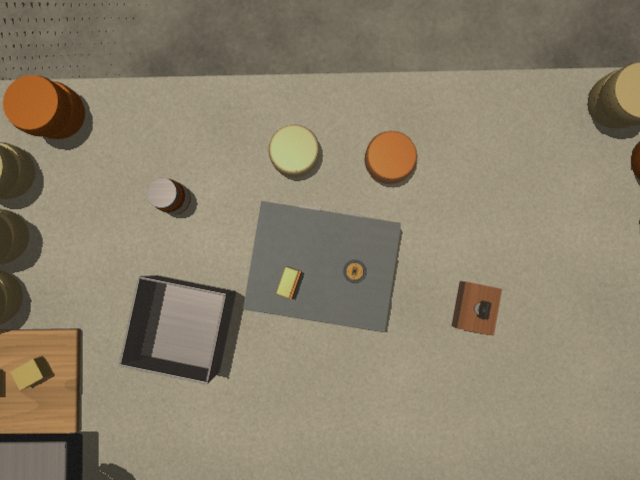

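View pics/scene0.png

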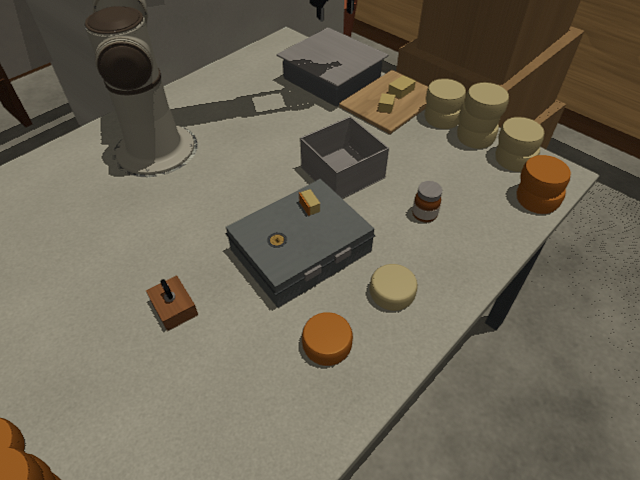

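The top view shows the lid with corners (262,202), (401,223), (387,331) and (246,310). The lock is at (355,271), the heel at (288,283), the bin mouth centre near (177,328), and the key in its block at (482,309). I'll zoom in once to refine these.

```bash
cat > h.py <<'E'
from bench import arm
import numpy as np, cv2
from scipy.spatial.transform import Rotation as Rn
def px2w(n,u,v,z):
    p=arm.camera_params(n);R=np.array(p["R"]);t=np.array(p["t"])
    d=R.T@[(u-p["cx"])/p["fx"],(v-p["cy"])/p["fy"],1];c=-R.T@t
    return c+d*(z-c[2])/d[2]
def w2px(n,X):
    p=arm.camera_params(n);c=np.array(p["R"])@X+p["t"]
    return p["fx"]*c[0]/c[2]+p["cx"],p["fy"]*c[1]/c[2]+p["cy"]
def crop(im,u,v,w,h,s): 
    return cv2.resize(im[v-h//2:v+h//2,u-w//2:u+w//2],None,fx=s,fy=s,interpolation=cv2.INTER_CUBIC)
def yaw():  # direction of tool x and y in world
    s=arm.state();M=Rn.from_rotvec(s["eef_rot"]).as_matrix();return s,M
def plan(X,xdir=None,ydir=None):
    """shift in tool-axis shares (of the present frame), and turn share to bring tool y along ydir (mod 180)"""
    s,M=yaw();d=M.T@(np.array(X)-s["position"])/0.3
    a=None
    if ydir is not None:
        q=M.T@np.array([np.cos(ydir),np.sin(ydir),0]);a=np.degrees(np.arctan2(-q[0],q[1]));a=(a+90)%180-90
    return "shift/300mm %s  turn deg %s (share %s)"%(d.round(4),a,None if a is None else round(a/45,3))
E
python3 - <<'E'
from h import *
im=cv2.imread("pics/top0.png");sc=cv2.imread("pics/scene0.png")
r1=np.hstack([crop(im,290,283,48,36,8),crop(im,355,271,48,36,8)])
r2=np.hstack([crop(im,480,308,64,48,6),crop(sc,170,300,64,48,6)])
cv2.imwrite("pics/z.png",np.vstack([r1,r2]))
for nm,c,z in(("lid",[(262,202),(401,223),(387,331),(246,310)],.08),("bin",[(142,277),(235,291),(210,381),(122,366)],.1),("block",[(463,282),(502,288),(495,334),(458,328)],.04)):
    P=np.array([px2w("top",*q,z) for q in c]);print(nm,P[:,:2].round(3).tolist(),P.mean(0).round(4))
E
```

```text
lid [[0.675, 0.126], [0.633, -0.128], [0.438, -0.098], [0.479, 0.156]] [0.5561 0.0138 0.08  ]
bin [[0.541, 0.339], [0.514, 0.172], [0.357, 0.217], [0.385, 0.373]] [0.4495 0.2753 0.1   ]
block [[0.522, -0.249], [0.51, -0.322], [0.424, -0.305], [0.436, -0.237]] [ 0.4733 -0.2781  0.04  ]
```

View pics/z.png

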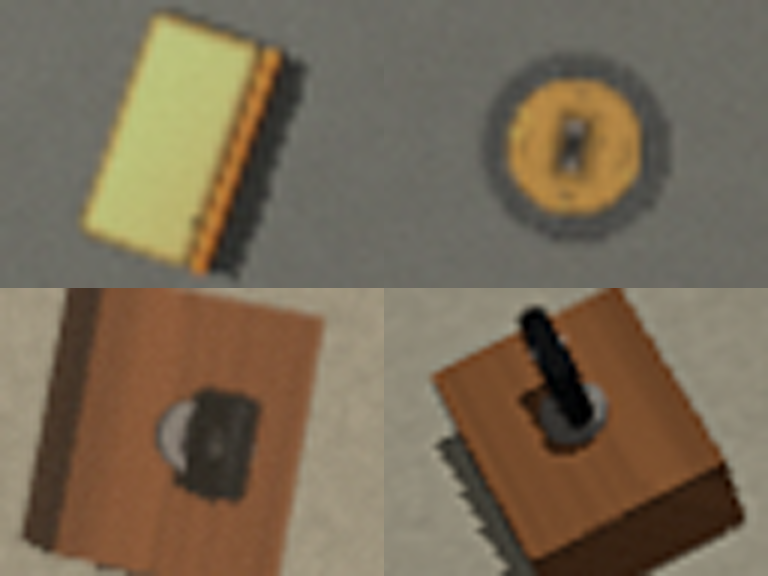

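```bash
python3 - <<'E'
from h import *
f=lambda x,y,s,u0,v0:(u0+(x+.5)/s-.5,v0+(y+.5)/s-.5)
H=np.array([px2w("top",*f(*q,8,266,265),.11) for q in[(155,12),(282,48),(205,272),(82,230)]])
print("heel",H[:,:2].round(4).tolist(),H.mean(0)); d=H[0]-H[3]+H[1]-H[2];print("heel x yaw",np.degrees(np.arctan2(d[1],d[0])))
hy=np.arctan2(d[1],d[0])+np.pi/2
print("lock",px2w("top",*f(190,146,8,331,253),.08))
e=px2w("top",*f(253.5,162,6,448,284),.086);a=np.radians(-9)+np.pi/2
print("bow",e+.005*np.array([np.cos(a),np.sin(a),0]))
print("block TR corner",px2w("top",*f(325,32,6,448,284),.04))
s,M=yaw();print(M.round(3),s["position"])
c=H.mean(0);print(plan([c[0],c[1],.18],ydir=hy))
E
```

```text
heel [[0.5571, 0.0822], [0.5488, 0.0544], [0.5002, 0.0719], [0.5097, 0.0988]] [0.52895919 0.07681608 0.11      ]
heel x yaw -19.478868658709974
lock [ 0.54679038 -0.04142582  0.08      ]
bow [ 0.47319764 -0.2767435   0.086     ]
block TR corner [ 0.50835733 -0.32114299  0.04      ]
[[-0.952  0.307 -0.001]
 [ 0.307  0.952 -0.002]
 [ 0.    -0.002 -1.   ]] [0.17612835 0.54676912 0.23037959]
shift/300mm [-1.6    -1.1299  0.1693]  turn deg 1.614982361464783 (share 0.036)
```

```bash
python3 -m inch '[[-0.16,-0.113,0,0.036,0.7],[-0.16,-0.113,0,0,0.7],[-0.16,-0.113,0,0,0.7],[-0.16,-0.113,0,0,0.7],[-0.16,-0.113,0,0,0.7]]' 30
python3 -m inch '[[-0.16,-0.113,0,0,0.7],[-0.16,-0.113,0,0,0.7],[-0.16,-0.113,0,0,0.7],[-0.16,-0.113,0,0,0.7],[-0.16,-0.113,0,0,0.7]]'
python3 -m inch '[[0,0,0.08,0,0.7],[0,0,0.08,0,0.7]]'
python3 -c "
from h import *
print(plan([.529,.0768,.085],ydir=np.radians(70.5)),yaw()[0]['joint_pos'])"
```

```text
time: 0.72
position: [0.348, 0.3067, 0.231]
eef_rot: [-0.531, -3.096, 0.0]
wrist_force: [0.2, 0.4, -0.1]
finger_gap: 0.0599
grasp_force: 0.0
time: 1.35
position: [0.5178, 0.0668, 0.2309]
eef_rot: [-0.532, -3.096, -0.0]
wrist_force: [0.6, 1.0, -0.5]
finger_gap: 0.0596
grasp_force: 0.0
time: 1.6
position: [0.5174, 0.0677, 0.1823]
eef_rot: [-0.534, -3.095, -0.0]
wrist_force: [-0.7, -0.2, 0.4]
finger_gap: 0.0596
grasp_force: 0.0
shift/300mm [-0.0265  0.0417  0.3244]  turn deg -0.08471682451083495 (share -0.002) [-1.01865196e-01  6.38469093e-02  1.79913716e+00  1.01886696e-04
  1.27906701e+00 -1.33087306e+00]
```

```bash
python3 -m inch '[[-0.026,0.042,0.08,0,0.7],[0,0,0.1,0,0.7],[0,0,0.08,0,0.7],[0,0,0.04,0,0.7],[0,0,0.024,0,0.7]]'
python3 -m inch '[[0,0,0,0,0.7],[0,0,0,0,0.2],[0,0,0,0,0.2],[0,0,0,0,0.2],[0,0,0,0,0.2]]' 40
python3 -m inch '[[0,0,-0.08,0,0.2],[0,0,-0.16,0,0.2],[0,0,-0.16,0,0.2]]'
python3 -c "
from h import *
cv2.imwrite('pics/t1.png',arm.read_camera('scene')[100:340,200:520,::-1])
print(plan([.4495,.275,.21]))"
```

```text
time: 2.22
position: [0.5286, 0.0778, 0.0857]
eef_rot: [-0.532, -3.096, 0.0]
wrist_force: [-0.0, 0.3, 0.5]
finger_gap: 0.0597
grasp_force: 0.0
time: 2.85
position: [0.5296, 0.0777, 0.0871]
eef_rot: [0.531, 3.094, 0.0]
wrist_force: [-0.6, -0.1, 5.5]
finger_gap: 0.029
grasp_force: 41.3
time: 3.22
position: [0.5279, 0.0779, 0.2066]
eef_rot: [-0.531, -3.094, 0.0]
wrist_force: [1.1, 0.0, -0.3]
finger_gap: 0.0289
grasp_force: 40.6
shift/300mm [0.4786 0.5284 0.0118]  turn deg None (share None)
```

View pics/t1.png

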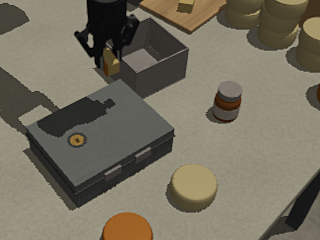

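The heel is held between the fingers at about (110,62) in the crop. Next I'll carry it to the bin.

```bash
python3 -m inch '[[0.12,0.132,0,0,0.2],[0.12,0.132,0,0,0.2],[0.12,0.132,0,0,0.2],[0.12,0.132,0,0,0.2],[0,0,0,0,0.2]]'
python3 -m inch '[[0,0,0.15,0,0.2],[0,0,0.15,0,0.2],[0,0,0.1,0,0.2],[0,0,0.08,0,0.2],[0,0,0,0,0.2]]'
python3 -m inch '[[0,0,0,0,0.65],[0,0,0,0,0.65],[0,0,0,0,0.65]]'
python3 -m inch '[[0,0,-0.16,0,0.65],[0,0,-0.16,0,0.65],[0,0,-0.16,0,0.5],[0,0,0,0,0.5]]'
python3 -c "
from h import *
print(plan([.473,-.2775,.18],ydir=np.radians(81)))
cv2.imwrite('pics/t2.png',arm.read_camera('top')[:,:,::-1])"
```

```text
time: 3.9
position: [0.4438, 0.2778, 0.2054]
eef_rot: [-0.523, -3.096, -0.0]
wrist_force: [0.5, -0.5, 0.7]
finger_gap: 0.0292
grasp_force: 40.6
time: 4.53
position: [0.4441, 0.2736, 0.0598]
eef_rot: [-0.532, -3.091, 0.004]
wrist_force: [-0.7, 0.0, 0.5]
finger_gap: 0.0292
grasp_force: 40.6
time: 4.9
position: [0.4466, 0.2754, 0.0631]
eef_rot: [0.531, 3.095, 0.001]
wrist_force: [-0.6, -0.1, -0.4]
finger_gap: 0.0558
grasp_force: 0.0
time: 5.4
position: [0.4488, 0.2763, 0.2116]
eef_rot: [0.53, 3.087, 0.008]
wrist_force: [0.2, 0.1, -0.3]
finger_gap: 0.0429
grasp_force: 0.0
shift/300mm [-0.6905 -1.7142  0.1001]  turn deg -10.470500729199259 (share -0.233)
```

```bash
python3 -m inch '[[-0.063,-0.156,0,0,0.5],[-0.063,-0.156,0,0,0.5],[-0.063,-0.156,0,0,0.5],[-0.063,-0.156,0,0,0.5],[-0.063,-0.156,0,0,0.5]]'
python3 -m inch '[[-0.063,-0.156,0,0,0.5],[-0.063,-0.156,0,0,0.5],[-0.063,-0.156,0,0,0.5],[-0.063,-0.156,0,0,0.5],[-0.063,-0.156,0,0,0.5]]'
python3 -m inch '[[-0.06,-0.154,0,0,0.5],[0,0,0,-0.117,0.5],[0,0,0,-0.117,0.5],[0,0,0,0,0.5]]'
python3 -c "
from h import *
print(plan([.473,-.2775,.06],ydir=np.radians(81)), yaw()[0]['joint_pos'])
t=arm.read_camera('top');s=arm.read_camera('scene')
cv2.imwrite('pics/t3.png',np.vstack([np.hstack([crop(t,200,320,180,140,2),crop(t,480,300,180,140,2)]),np.hstack([crop(s,170,260,120,90,3),crop(s,330,170,120,90,3)])])[:,:,::-1])"
```

```text
time: 6.08
position: [0.4558, 0.0217, 0.2046]
eef_rot: [-0.531, -3.094, -0.0]
wrist_force: [0.9, -0.9, -0.2]
finger_gap: 0.0427
grasp_force: 0.0
time: 6.7
position: [0.467, -0.2302, 0.2045]
eef_rot: [-0.532, -3.094, -0.002]
wrist_force: [2.1, -0.9, 0.2]
finger_gap: 0.0424
grasp_force: 0.0
time: 7.2
position: [0.4687, -0.2781, 0.2045]
eef_rot: [-0.247, -3.13, -0.003]
wrist_force: [-0.2, -0.2, 0.5]
finger_gap: 0.0428
grasp_force: 0.0
shift/300mm [-0.0148  0.0034  0.4817]  turn deg -0.022425774203028936 (share -0.0) [-7.57277609e-01  1.04839276e-01  1.70990948e+00  1.10235278e-05
  1.32966688e+00 -2.17060368e+00]
```

View pics/t3.png

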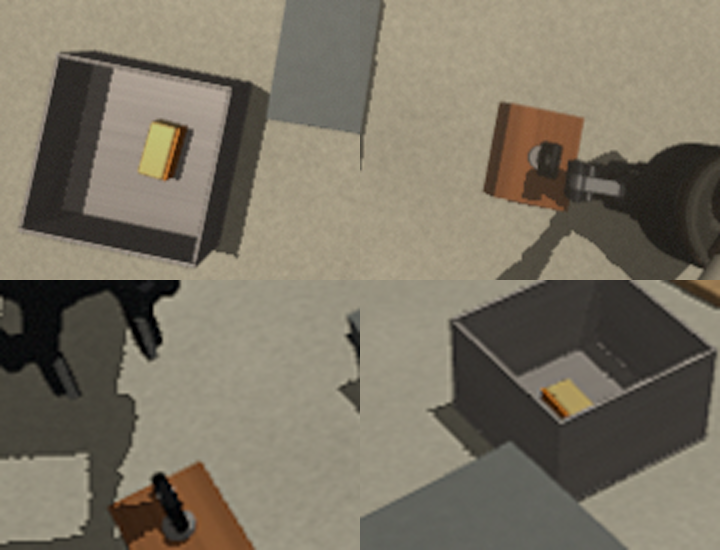

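The heel lies flat in the bin, at (160,150) in the crop, and the key still stands in its block. I'll descend to grasp it.

```bash
python3 -m inch '[[-0.015,0.003,0.14,0,0.5],[0,0,0.14,0,0.5],[0,0,0.12,0,0.5],[0,0,0.06,0,0.5],[0,0,0.04,0,0.5]]'
python3 -m inch '[[0,0,0,0,0.5],[0,0,0,0,0.3]]'
python3 -c "
from h import *
print(yaw()[0]['position'])
t=arm.read_camera('top');s=arm.read_camera('scene')
cv2.imwrite('pics/t4.png',np.hstack([crop(t,480,305,60,60,6),crop(s,170,295,60,60,6)])[:,:,::-1])"
```

```text
time: 7.92
position: [0.4741, -0.2784, 0.0556]
eef_rot: [-0.246, -3.132, -0.0]
wrist_force: [-0.3, -0.8, 0.8]
finger_gap: 0.0428
grasp_force: 0.0
time: 8.18
position: [0.4749, -0.2792, 0.0575]
eef_rot: [0.245, 3.13, -0.003]
wrist_force: [0.2, 0.5, -0.2]
finger_gap: 0.0263
grasp_force: 0.0
[ 0.47491373 -0.27921354  0.05748182]
```

View pics/t4.png

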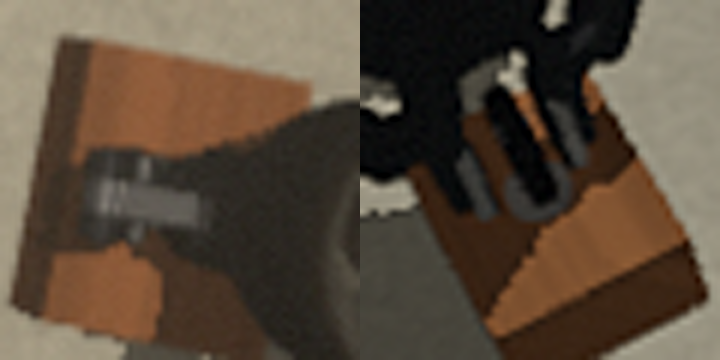

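The bow stands between the fingers, about (525,150) in the scene crop. Closing gently now.

```bash
python3 -m inch '[[0,0.004,0.012,0,0.3],[0,0,0,0,0],[0,0,0,0,0],[0,0,0,0,0]]' 25
python3 -m inch '[[0,0,0,0,0],[0,0,0,0,0],[0,0,0,0,0]]' 80
python3 -c "
from h import *
s=yaw()[0];print(s['position'],s['wrist_force'],s['ft_torque'])"
```

```text
time: 8.78
position: [0.4741, -0.2768, 0.0524]
eef_rot: [-0.245, -3.132, -0.001]
wrist_force: [-0.5, 1.9, -0.1]
finger_gap: 0.0097
grasp_force: 29.9
time: 9.15
position: [0.4742, -0.2769, 0.0525]
eef_rot: [-0.245, -3.132, -0.001]
wrist_force: [-0.5, 3.2, 2.6]
finger_gap: 0.009
grasp_force: 78.2
[ 0.4741649  -0.27691437  0.0524586 ] [-0.45861586  3.18477527  2.56393345] [ 0.69564688  0.03468454 -0.03283387]
```

```bash
python3 -m inch '[[0,0,-0.03,0,0],[0,0,-0.06,0,0],[0,0,-0.16,0,0],[0,0,-0.14,0,0],[0,0,0,0,0]]'
python3 - <<'E'
from h import *
for n,f,u,v in(("top","pics/top0.png",355,271),("scene","pics/scene0.png",277,240)):
    im=cv2.imread(f);c=im[v-18:v+18,u-18:u+18];h=cv2.cvtColor(c,cv2.COLOR_BGR2HSV)
    m=(h[...,1]>90).astype(np.uint8)
    hull=cv2.convexHull(cv2.findNonZero(m));M=cv2.moments(hull);x,y=M["m10"]/M["m00"],M["m01"]/M["m00"]
    print(n,m.sum(),cv2.minEnclosingCircle(hull)[1],u-18+x,v-18+y,px2w(n,u-18+x,v-18+y,.08))
s=yaw()[0];print(s["wrist_force"],s["position"],s["ft_torque"]);print(plan([.5468,-.0414,.18],ydir=np.radians(81)))
cv2.imwrite("pics/t5.png",np.hstack([crop(arm.read_camera("scene"),170,265,80,100,5),crop(arm.read_camera("top"),480,305,80,100,5)])[:,:,::-1])
E
```

```text
time: 9.78
position: [0.4767, -0.2802, 0.1758]
eef_rot: [0.245, 3.123, -0.013]
wrist_force: [-0.3, 0.8, -0.4]
finger_gap: 0.0092
grasp_force: 78.1
top 224 8.734317779541016 354.20232558139537 270.9139534883721 [ 0.54660945 -0.04122237  0.08      ]
scene 128 6.96429443359375 276.58115942028985 239.5144927536232 [ 0.54524031 -0.03651097  0.08      ]
[-0.2607402   0.84699808 -0.44435982] [ 0.47672635 -0.2802049   0.17580666] [-0.02294212 -0.03545031  0.01334367]
shift/300mm [-0.107   0.8226 -0.019 ]  turn deg 0.04614115176245548 (share 0.001)
```

View pics/t5.png

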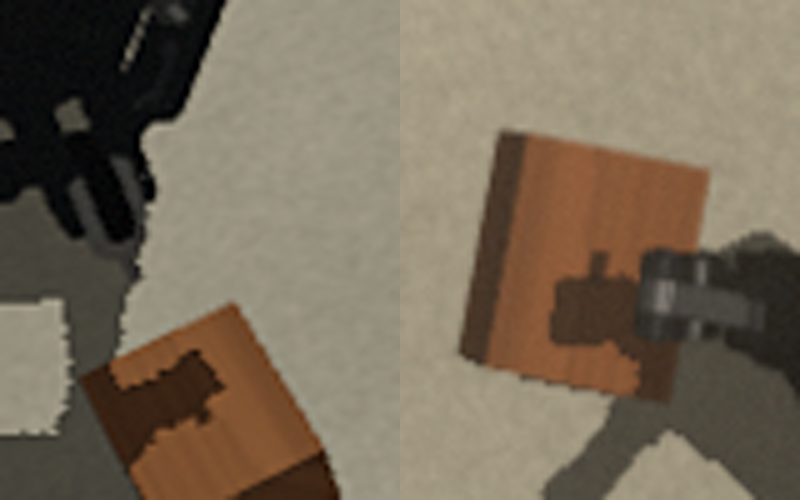

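The key came out and sits in the fingers. I'll carry it over the lock and compare the tip with the slot.

```bash
python3 -m inch '[[-0.021,0.16,0,0,0],[-0.021,0.16,0,0,0],[-0.021,0.16,0,0,0],[-0.021,0.16,0,0,0],[-0.021,0.16,0,0,0]]'
python3 -m inch '[[0,0,0,0,0],[0,0,0.05,0,0],[0,0,0.05,0,0],[0,0,0.03,0,0],[0,0,0,0,0]]'
python3 -m inch '[[0,0,0,0,0],[0,0,0,0,0]]'
python3 - <<'E'
from h import *
print("collar via scene",px2w("scene",169.3,295.8,.0425),"top",)
s,M=yaw();print(s["position"],s["joint_pos"]);print(plan([.5466,-.0412,.13],ydir=np.radians(81)))
tip=s["position"]+M@[0,0,.0385];col=s["position"]+M@[0,0,.0125]
for n in("scene","top"):print(n,"tip",w2px(n,tip),"collar",w2px(n,col))
u,v=map(int,w2px("scene",tip))
cv2.imwrite("pics/t6.png",np.hstack([crop(arm.read_camera("scene"),u,v,50,60,8),crop(arm.read_camera("top"),355,268,50,60,8)])[:,:,::-1]);print(u,v)
E
```

```text
time: 10.5
position: [0.542, -0.0435, 0.1681]
eef_rot: [-0.245, -3.13, -0.0]
wrist_force: [0.3, 0.6, -1.1]
finger_gap: 0.009
grasp_force: 78.2
time: 11.12
position: [0.5417, -0.0455, 0.1291]
eef_rot: [-0.247, -3.129, -0.001]
wrist_force: [-1.4, 0.7, -0.4]
finger_gap: 0.0092
grasp_force: 78.3
time: 11.38
position: [0.5432, -0.0453, 0.1312]
eef_rot: [0.245, 3.131, -0.0]
wrist_force: [0.6, 0.0, -0.7]
finger_gap: 0.0087
grasp_force: 78.3
collar via scene [ 0.47050071 -0.27247577  0.0425    ] top
[ 0.54319356 -0.04528365  0.13119718] [-3.04962022e-01  1.80006757e-01  1.77950130e+00  1.22232938e-05
  1.18072874e+00 -1.71942773e+00]
shift/300mm [-0.0091  0.0152  0.004 ]  turn deg 0.04265666424069536 (share 0.001)
scene tip (np.float64(272.53432963671526), np.float64(237.43476077112044)) collar (np.float64(271.6173683603889), np.float64(229.30721734643765))
top tip (np.float64(356.97285194855294), np.float64(272.82278918516977)) collar (np.float64(358.0121867094373), np.float64(273.0214620269395))
272 237
```

View pics/t6.png

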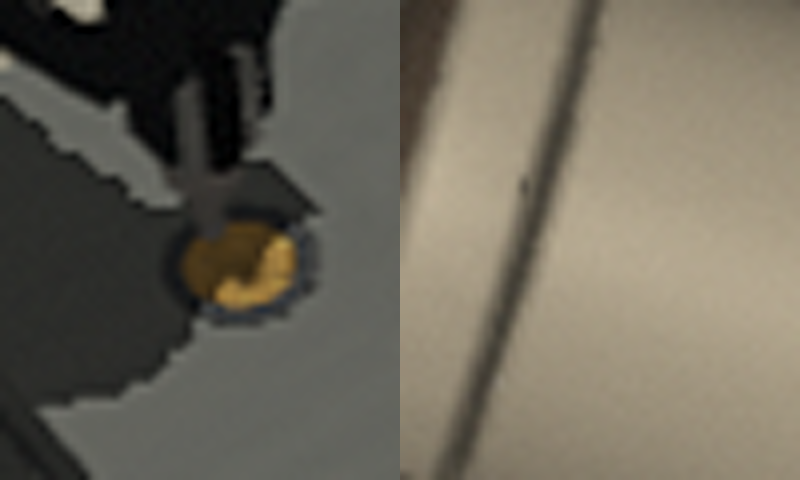

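```bash
python3 -m inch '[[-0.013,0.017,0,0,0],[0,0,0,0,0],[0,0,0,0,0],[0,0,0,0,0]]'
python3 -m inch '[[0,0,0,0,0]]'
python3 -c "
from h import *
print(yaw()[0]['position'],plan([.5478,-.041,.1185],ydir=np.radians(81)))"
```

```text
time: 11.98
position: [0.5473, -0.0406, 0.1305]
eef_rot: [-0.245, -3.132, 0.0]
wrist_force: [-0.2, 1.0, -0.8]
finger_gap: 0.009
grasp_force: 78.3
time: 12.1
position: [0.5473, -0.0407, 0.1305]
eef_rot: [-0.245, -3.132, 0.0]
wrist_force: [-0.1, 0.4, 0.3]
finger_gap: 0.0091
grasp_force: 78.3
[ 0.54729053 -0.04067935  0.13048945] shift/300mm [-0.0018 -0.0008  0.04  ]  turn deg 0.040991860518829526 (share 0.001)
```

```bash
python3 -m inch '[[-0.002,-0.001,0.02,0,0],[0,0,0.013,0,0],[0,0,0,0,0]]'
python3 -m inch '[[0,0,0.008,0,0],[0,0,0,0,0]]'
python3 -m inch '[[0,0,0.007,0,0],[0,0,0,0,0]]'
```

```text
time: 12.48
position: [0.5474, -0.0409, 0.1199]
eef_rot: [-0.245, -3.131, -0.0]
wrist_force: [-0.1, -0.1, -0.8]
finger_gap: 0.0088
grasp_force: 78.3
time: 12.72
position: [0.5478, -0.041, 0.118]
eef_rot: [-0.245, -3.132, -0.0]
wrist_force: [0.2, 0.3, -1.0]
finger_gap: 0.0091
grasp_force: 78.3
time: 12.98
position: [0.5478, -0.0409, 0.1159]
eef_rot: [-0.245, -3.132, -0.0]
wrist_force: [0.2, 1.4, -0.9]
finger_gap: 0.009
grasp_force: 78.3
```

```bash
python3 -m inch '[[0,0,0.007,0,0],[0,0,0,0,0]]'
python3 -m inch '[[0,0,0.007,0,0],[0,0,0,0,0]]'
python3 -c "
from h import *
print(yaw()[0]['ft_torque'])"
```

```text
time: 13.22
position: [0.5478, -0.041, 0.1138]
eef_rot: [-0.245, -3.132, -0.0]
wrist_force: [-0.4, 0.8, -0.2]
finger_gap: 0.0093
grasp_force: 78.3
time: 13.48
position: [0.5478, -0.0409, 0.1117]
eef_rot: [-0.245, -3.132, -0.0]
wrist_force: [0.3, 0.8, -1.0]
finger_gap: 0.0089
grasp_force: 78.3
[ 0.15326779 -0.05136581 -0.04516505]
```

```bash
python3 -m inch '[[0,0,0.0035,0.11,0],[0,0,0.0035,-0.22,0],[0,0,0.0035,0.22,0],[0,0,0,-0.22,0],[0,0,0,0.11,0]]'
python3 -m inch '[[0,0,0.0035,0.11,0],[0,0,0.0035,-0.22,0],[0,0,0,0.22,0],[0,0,0,-0.22,0],[0,0,0,0.11,0]]'
python3 -c "
from h import *
print(yaw()[0]['position'],yaw()[0]['ft_torque'])"
```

```text
time: 14.1
position: [0.5475, -0.0408, 0.1088]
eef_rot: [-0.246, -3.131, -0.0]
wrist_force: [-1.5, 0.9, 0.9]
finger_gap: 0.0086
grasp_force: 78.6
time: 14.72
position: [0.5475, -0.0409, 0.1073]
eef_rot: [-0.245, -3.131, -0.0]
wrist_force: [-3.2, 0.7, 4.8]
finger_gap: 0.0089
grasp_force: 79.1
[ 0.54749801 -0.04086693  0.10730767] [0.18272269 0.65196191 0.03746793]
```

```bash
python3 -m inch '[[0,0,0.0035,0.11,0],[0,0,0,-0.22,0],[0,0,0.0035,0.22,0],[0,0,0,-0.22,0],[0,0,0,0.11,0]]'
python3 -m inch '[[0,0,0.0035,0.11,0],[0,0,0,-0.22,0],[0,0,0.0035,0.22,0],[0,0,0,-0.22,0],[0,0,0,0.11,0]]'
```

```text
time: 15.35
position: [0.5475, -0.0407, 0.1052]
eef_rot: [-0.245, -3.131, -0.001]
wrist_force: [-3.4, 2.0, 4.8]
finger_gap: 0.009
grasp_force: 79.2
time: 15.98
position: [0.5476, -0.0406, 0.1031]
eef_rot: [-0.246, -3.131, -0.001]
wrist_force: [-2.6, 2.8, 5.1]
finger_gap: 0.0088
grasp_force: 79.2
```

Advancing smoothly under about 5 N. Continuing.

```bash
python3 -m inch '[[0,0,0.0035,0.11,0],[0,0,0,-0.22,0],[0,0,0.0035,0.22,0],[0,0,0,-0.22,0],[0,0,0,0.11,0]]'
python3 -m inch '[[0,0,0.0035,0.11,0],[0,0,0,-0.22,0],[0,0,0.0035,0.22,0],[0,0,0,-0.22,0],[0,0,0,0.11,0]]'
python3 -m inch '[[0,0,0.0035,0.11,0],[0,0,0,-0.22,0],[0,0,0.0035,0.22,0],[0,0,0,-0.22,0],[0,0,0,0.11,0]]'
```

```text
time: 16.6
position: [0.5484, -0.0405, 0.1017]
eef_rot: [0.246, 3.131, 0.002]
wrist_force: [-1.6, 4.0, 7.7]
finger_gap: 0.0093
grasp_force: 79.5
time: 17.23
position: [0.5489, -0.0409, 0.0999]
eef_rot: [0.246, 3.13, 0.0]
wrist_force: [-1.0, 3.0, 7.3]
finger_gap: 0.0086
grasp_force: 79.5
time: 17.85
position: [0.5488, -0.0406, 0.0968]
eef_rot: [0.246, 3.13, 0.002]
wrist_force: [2.1, 2.0, 0.9]
finger_gap: 0.0088
grasp_force: 78.3
```

```bash
python3 -m inch '[[0,0,0.0035,0.11,0],[0,0,0,-0.22,0],[0,0,0.0035,0.22,0],[0,0,0,-0.22,0],[0,0,0,0.11,0]]'
python3 -m inch '[[0,0,0.0035,0.11,0],[0,0,0,-0.22,0],[0,0,0.0035,0.22,0],[0,0,0,-0.22,0],[0,0,0,0.11,0]]'
python3 -m inch '[[0,0,0.003,0,0],[0,0,0,0,0]]'
```

```text
time: 18.48
position: [0.5487, -0.0407, 0.0946]
eef_rot: [0.246, 3.13, 0.001]
wrist_force: [2.3, 2.5, 0.2]
finger_gap: 0.0087
grasp_force: 78.4
time: 19.1
position: [0.5487, -0.0407, 0.0925]
eef_rot: [0.246, 3.13, 0.001]
wrist_force: [2.2, 2.3, 0.6]
finger_gap: 0.009
grasp_force: 78.4
time: 19.35
position: [0.5488, -0.0408, 0.0924]
eef_rot: [0.243, 3.13, 0.001]
wrist_force: [-0.1, 4.0, 8.2]
finger_gap: 0.0091
grasp_force: 79.7
```

Fully home: it stops at z=0.0924 with 8 N, as predicted. Now turning.

```bash
python3 -m inch '[[0,0,0,0.2,0],[0,0,0,0.2,0],[0,0,0,0.2,0],[0,0,0,0,0]]' 
python3 -m inch '[[0,0,0,0.2,0],[0,0,0,0.2,0],[0,0,0,0,0]]'
python3 -c "
from h import *
s,M=yaw();print(s['position'],s['ft_torque'],M.T@s['wrist_force'],plan([0,0,0],ydir=np.radians(81-90)))"
```

```text
time: 19.85
position: [0.5484, -0.0415, 0.0924]
eef_rot: [0.969, 2.987, -0.001]
wrist_force: [-2.3, 1.0, 6.8]
finger_gap: 0.009
grasp_force: 79.5
time: 20.23
position: [0.5481, -0.0419, 0.0924]
eef_rot: [1.424, 2.799, -0.003]
wrist_force: [-3.0, -1.2, 7.6]
finger_gap: 0.0088
grasp_force: 79.7
[ 0.54808247 -0.0419102   0.09237163] [-0.20194043  0.65898729  0.08469733] [ 0.78094961 -3.10899334 -7.56659625] shift/300mm [ 1.1894 -1.3938  0.3076]  turn deg 45.08407347094075 (share 1.002)
```

```bash
python3 -m inch '[[0,0,0,0.2,0],[0,0,0,0.2,0],[0,0,0,0.2,0],[0,0,0,0,0]]' 
python3 -m inch '[[0,0,0,0.2,0],[0,0,0,0.2,0],[0,0,0,0,0]]'
python3 -c "
from h import *
s,M=yaw();print(s['position'],s['ft_torque'],s['joint_pos'][5],plan([0,0,0],ydir=np.radians(81-90)))"
```

```text
time: 20.72
position: [0.5471, -0.0424, 0.0923]
eef_rot: [-2.038, -2.391, 0.006]
wrist_force: [-7.7, -3.3, 11.4]
finger_gap: 0.0088
grasp_force: 80.1
time: 21.1
position: [0.5464, -0.0425, 0.0923]
eef_rot: [-2.386, -2.042, 0.009]
wrist_force: [-10.3, -4.1, 13.5]
finger_gap: 0.0088
grasp_force: 80.4
[ 0.54635047 -0.04251591  0.09234357] [-0.65190408  1.93573453  0.04244615] -0.13878514533482145 shift/300mm [-0.1401 -1.8199  0.3159]  turn deg 0.11698072468755072 (share 0.003)
```

```bash
python3 -m inch '[[-0.002,-0.005,0,0.1,0],[0,0,0,0.08,0],[0,0,0,0,0],[0,0,0,0,0]]' 
python3 -c "
from h import *
s,M=yaw();print(s['position'],s['ft_torque'],plan([0,0,0],ydir=np.radians(81-90)))
t=crop(arm.read_camera('scene'),277,225,80,80,7)
cv2.imwrite('pics/t7.png',t[:,:,::-1])"
```

```text
time: 21.6
position: [0.5457, -0.0425, 0.0923]
eef_rot: [2.524, 1.87, -0.005]
wrist_force: [-7.2, -1.1, 9.3]
finger_gap: 0.0088
grasp_force: 79.9
[ 0.54573722 -0.04249056  0.09234765] [-0.34713804  1.30324181  0.05707405] shift/300mm [-0.3933 -1.7811  0.3113]  turn deg -7.927890572113611 (share -0.176)
```

View pics/t7.png

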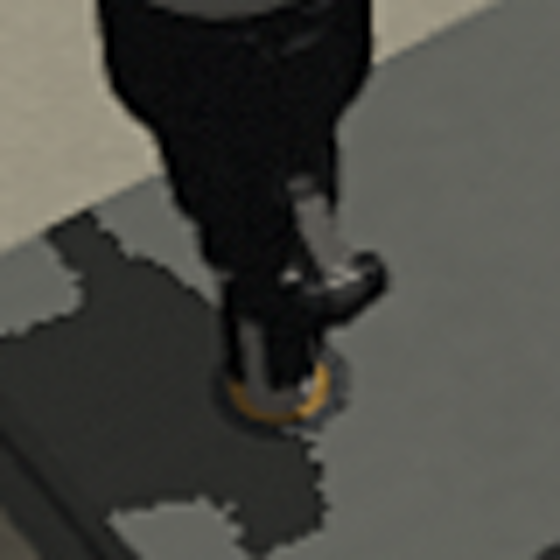

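The collar sits on the plug at (275,385), with the bow turned crosswise. I'll turn a little further until the torque shows the stop.

```bash
python3 -m inch '[[0,-0.003,0,0.05,0],[0,0,0,0,0],[0,0,0,0,0]]' 
python3 -c "
from h import *
s,M=yaw();print(s['ft_torque'],plan([0,0,0],ydir=np.radians(81-90)))"
python3 -m inch '[[0,-0.002,0,0.05,0],[0,0,0,0,0],[0,0,0,0,0]]' 
python3 -c "
from h import *
s,M=yaw();print(s['ft_torque'],plan([0,0,0],ydir=np.radians(81-90)))"
```

```text
time: 22.02
position: [0.5453, -0.0423, 0.0924]
eef_rot: [2.559, 1.819, -0.003]
wrist_force: [-5.5, -2.6, 9.1]
finger_gap: 0.0093
grasp_force: 79.8
[-0.41049209  0.97234727  0.09046677] shift/300mm [-0.4632 -1.7631  0.3092]  turn deg -10.182366083664789 (share -0.226)
time: 22.4
position: [0.5451, -0.0423, 0.0924]
eef_rot: [2.594, 1.768, -0.002]
wrist_force: [-2.5, -2.6, 7.7]
finger_gap: 0.0088
grasp_force: 79.6
[-0.47833496  0.74405918  0.08808275] shift/300mm [-0.5321 -1.743   0.3075]  turn deg -12.437375099327326 (share -0.276)
```

```bash
python3 -m inch '[[0,-0.001,0,0.05,0],[0,0,0,0,0],[0,0,0,0,0]]' 
python3 -c "
from h import *
s,M=yaw();print(s['ft_torque'],plan([0,0,0],ydir=np.radians(81-90)))"
python3 -m inch '[[0,0,0,0.05,0],[0,0,0,0,0],[0,0,0,0,0]]' 
python3 -c "
from h import *
s,M=yaw();print(s['ft_torque'],plan([0,0,0],ydir=np.radians(81-90)))"
```

```text
time: 22.78
position: [0.545, -0.0422, 0.0924]
eef_rot: [2.628, 1.717, -0.002]
wrist_force: [-2.6, -2.9, 7.1]
finger_gap: 0.0088
grasp_force: 79.5
[-0.46650974  0.5912835   0.08687855] shift/300mm [-0.6003 -1.7206  0.3066]  turn deg -14.68396920357418 (share -0.326)
time: 23.15
position: [0.5449, -0.0421, 0.0924]
eef_rot: [2.661, 1.665, -0.002]
wrist_force: [-3.4, -2.8, 7.6]
finger_gap: 0.0089
grasp_force: 79.5
[-0.45765064  0.61214017  0.16138707] shift/300mm [-0.6671 -1.6955  0.3069]  turn deg -16.9228253088736 (share -0.376)
```

```bash
python3 -m inch '[[0,0,0,0.03,0],[0,0,0,0,0],[0,0,0,0,0],[0,0,0,0,0]]' 
python3 -c "
from h import *
s,M=yaw();print(s['ft_torque'],plan([0,0,0],ydir=np.radians(81-90)))"
```

```text
time: 23.65
position: [0.5449, -0.0421, 0.0924]
eef_rot: [2.68, 1.634, -0.002]
wrist_force: [-3.7, -1.6, 7.9]
finger_gap: 0.009
grasp_force: 79.6
[-0.3778203   0.6431598   0.22829937] shift/300mm [-0.7066 -1.6792  0.3072]  turn deg -18.262825501083114 (share -0.406)
```

The torque is rising steeply to 0.23 N m, so the plug is hard against its stop. The key is home and held, so I'm handing in.

```bash
python3 -c "
from bench import arm
print(arm.job_done())"
```

```text
the job is handed in; nothing more can be done
None
```

The job is handed in: the heel is in the scrap bin, and the key is fully home in the lock, turned clockwise to its stop and still gripped; no verdict was returned.

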